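Test the safety switch, then hang the dial meters on the charging rail

TASK

The portable dial meters are going on charge for the night. First, before handling any meter, test the charger's safety switch: press its test button so that the lever drops, then push or lift the lever fully back up. Then hang every meter by its hand opening on the charging rail, one to a pair of prongs, turning round any that already hangs there with its dial to the panel, so that all dials face outward, away from the rail's panel, and leave them hanging still and the lever up; do not disturb the wash bottle, the tip box or the beaker.

Things in the scene. Friction and masses are not known exactly. Their poses are not given: they have to be found in the camera images.
- meter0: grey handheld dial meter, about 0.3 kg, may be absent; stands on the bench. Origin: centre of its underside, z up. Round white dial with black ticks on its -x face (44 mm bezel, 6 mm proud, centre 48 mm up); +x face is the plain back. Weighted foot 58 x 58 x 10 mm; body 48 mm wide (y), 32 mm thick (x), 10 to 80 mm up; above it a hand opening to 122 mm. Best gripped across its 48 mm width, high up
- meter1: grey handheld dial meter, about 0.3 kg, may be absent; stands on the bench. Origin: centre of its underside, z up. Round white dial with black ticks on its -x face (44 mm bezel, 6 mm proud, centre 48 mm up); +x face is the plain back. Weighted foot 58 x 58 x 10 mm; body 48 mm wide (y), 32 mm thick (x), 10 to 80 mm up; above it a hand opening to 122 mm. Best gripped across its 48 mm width, high up
- meter2: grey handheld dial meter, about 0.3 kg, may be absent; stands on the bench. Origin: centre of its underside, z up. Round white dial with black ticks on its -x face (44 mm bezel, 6 mm proud, centre 48 mm up); +x face is the plain back. Weighted foot 58 x 58 x 10 mm; body 48 mm wide (y), 32 mm thick (x), 10 to 80 mm up; above it a hand opening to 122 mm. Best gripped across its 48 mm width, high up
- meter3: grey handheld dial meter, about 0.3 kg, may be absent; hangs on pair 1 at the start, dial towards the panel. Origin: centre of its underside, z up. Round white dial with black ticks on its -x face (44 mm bezel, 6 mm proud, centre 48 mm up); +x face is the plain back. Weighted foot 58 x 58 x 10 mm; body 48 mm wide (y), 32 mm thick (x), 10 to 80 mm up; above it a hand opening to 122 mm. Best gripped across its 48 mm width, high up
- meter0_ahead (a point): the point 100 mm out from meter0's middle on the dial side (its -x), at dial height: shows which way the dial faces. The hand opening goes through the meter along x, 36 mm wide, 80 to 112 mm above its underside, between two cheeks (6 mm wide each, 48 mm over the outside, 20 mm thick in x) and the top bar (20 mm thick in x, flat below, 112 to 122 mm up), which rests on the prongs when hung; a hung meter that is knocked may swing for some seconds
- meter1_ahead (a point): the point 100 mm out from meter1's middle on the dial side (its -x), at dial height: shows which way the dial faces. The hand opening goes through the meter along x, 36 mm wide, 80 to 112 mm above its underside, between two cheeks (6 mm wide each, 48 mm over the outside, 20 mm thick in x) and the top bar (20 mm thick in x, flat below, 112 to 122 mm up), which rests on the prongs when hung; a hung meter that is knocked may swing for some seconds
- meter2_ahead (a point): the point 100 mm out from meter2's middle on the dial side (its -x), at dial height: shows which way the dial faces. The hand opening goes through the meter along x, 36 mm wide, 80 to 112 mm above its underside, between two cheeks (6 mm wide each, 48 mm over the outside, 20 mm thick in x) and the top bar (20 mm thick in x, flat below, 112 to 122 mm up), which rests on the prongs when hung; a hung meter that is knocked may swing for some seconds
- meter3_ahead (a point): the point 100 mm out from meter3's middle on the dial side (its -x), at dial height: shows which way the dial faces. The hand opening goes through the meter along x, 36 mm wide, 80 to 112 mm above its underside, between two cheeks (6 mm wide each, 48 mm over the outside, 20 mm thick in x) and the top bar (20 mm thick in x, flat below, 112 to 122 mm up), which rests on the prongs when hung; a hung meter that is knocked may swing for some seconds
- rail: charging rail, fixed: white upright panel 420 mm long (y), 26 mm thick, 150 mm high, on a base plate 8 mm high (x -55 to +45 mm). Origin: on the bench under the panel's front face, middle. Its -x points outward, square to the panel, the way dials must face. Four pairs of level steel prongs stick out along -x at y = +157.5, +52.5, -52.5, -157.5 mm. A hung meter's underside is 23 mm above the bench
- hook0 (a point): pair 0 (y = +157.5 mm) of prongs on the rail: point midway between the two, level with their upper side (135 mm above the bench), 55 mm out from the panel, where the middle of a meter's top bar should rest. Axes as rail. Each prong: 7 mm thick, the two 16 mm apart (centres), reaching 90 mm out, ends turned up to 147 mm above the bench
- hook1 (a point): pair 1 (y = +52.5 mm) of prongs on the rail: point midway between the two, level with their upper side (135 mm above the bench), 55 mm out from the panel, where the middle of a meter's top bar should rest. Axes as rail. Each prong: 7 mm thick, the two 16 mm apart (centres), reaching 90 mm out, ends turned up to 147 mm above the bench
- hook2 (a point): pair 2 (y = -52.5 mm) of prongs on the rail: point midway between the two, level with their upper side (135 mm above the bench), 55 mm out from the panel, where the middle of a meter's top bar should rest. Axes as rail. Each prong: 7 mm thick, the two 16 mm apart (centres), reaching 90 mm out, ends turned up to 147 mm above the bench
- hook3 (a point): pair 3 (y = -157.5 mm) of prongs on the rail: point midway between the two, level with their upper side (135 mm above the bench), 55 mm out from the panel, where the middle of a meter's top bar should rest. Axes as rail. Each prong: 7 mm thick, the two 16 mm apart (centres), reaching 90 mm out, ends turned up to 147 mm above the bench
- unit: safety switch unit, fixed to the bench: white box 110 (x) x 180 (y) x 60 mm high, origin at the centre of its underside. On top: the test button at y = -55 mm and the lever at y = +55 mm
- button_top (a point): middle of the top of the round test button (32 mm wide, black, on a grey collar 48 mm wide whose top is 75 mm above the bench), 87 mm above the bench when not pressed
- test_button (a joint): how far the button is pressed straight down, 0 to 0.007 m, on a spring (1.5 N at first, 5 N fully down; springs back). Beyond about 5 mm it trips the lever
- lever (a joint): lever angle, rad: 0 = fully up (leaning 0.18 past upright to the unit's +x, stays there by its weight), 1.0 = dropped (leaning 0.82 from upright to the unit's -x). Turns about a level axis along the unit's y through x = +14 mm, 52 mm above the bench; falls either way by its own weight (0.1 kg); about 1 N at the tip moves it
- lever_tip (a point): centre of the lever's cross bar grip (18 mm thick, 36 mm long along the unit's y), 80 mm from its pivot. When dropped it stands clear above the unit, 107 mm above the bench, and can be pinched by its ends (36 mm) from above and swung up along its arc; a level push at it while dropped tends to jam
- wash_bottle: bystander: white bottle 66 mm wide, 170 mm high, origin at its underside
- tip_box: bystander: open grey box 85 x 120 x 50 mm, origin at its underside
- beaker: bystander: glass beaker 72 mm wide, 90 mm high, origin at its underside
Mind the look-alikes: they are no part of the job. Leave any red look-alike of the meter1 alone.

How it is judged (in metres and radians):
On the way, in this order (a step that is already met when the one before it is completed fails the run):
1. with no meter handled yet, the test button is pressed and the lever falls (value of joint test_button above 0.0035 m and value of joint lever above 0.3 rad and height (world z) of each of meter0, meter1, meter2 below 0.012 m and x of meter3_ahead in the frame of rail above -0.02 m).
2. the lever is back fully up, with the button released and no meter handled yet (value of joint lever below 0.08 rad and value of joint test_button below 0.002 m and height (world z) of each of meter0, meter1, meter2 below 0.012 m and x of meter3_ahead in the frame of rail above -0.02 m), for 0.2 s.
3. every meter hangs on the rail, dial outward (height (world z) of meter0 between 0.014 and 0.031 m and angle between each of meter0, meter1, meter2, meter3's own z axis and vertical below 0.15 rad and angle between the x axis of each of meter0, meter1, meter2, meter3 and the x axis of rail, either way round below 0.35 rad and x of each of meter0_ahead, meter1_ahead, meter2_ahead, meter3_ahead in the frame of rail below -0.1 m and x of meter0 in the frame of rail between -0.085 and -0.012 m and contact force between each of meter0, meter1, meter2, meter3 and rail above 0.5 N and linear speed of each of meter0, meter1, meter2, meter3 below 0.06 m/s and height (world z) of meter1 between 0.014 and 0.031 m and x of meter1 in the frame of rail between -0.085 and -0.012 m and height (world z) of meter2 between 0.014 and 0.031 m and x of meter2 in the frame of rail between -0.085 and -0.012 m and height (world z) of meter3 between 0.014 and 0.031 m and x of meter3 in the frame of rail between -0.085 and -0.012 m), for 0.3 s.
At the end, for the whole second after the job is handed in: Every meter present hangs on the prongs (underside 14 to 31 mm up, origin 12 to 85 mm out from the panel, over 0.5 N on the rail), upright within 0.15 rad, dial outward and square to the panel within 0.35 rad, slower than 0.06 m/s; the lever is within 0.08 rad of fully up (all of step 3 and value of joint lever below 0.08 rad); the robot touches nothing.
It fails at once if the wash bottle is moved more than 40 mm (distance of wash_bottle from where it was at the start of the episode above 0.04 m).
It fails at once if the tip box is moved more than 40 mm (distance of tip_box from where it was at the start of the episode above 0.04 m).
It fails at once if the beaker is moved more than 40 mm (distance of beaker from where it was at the start of the episode above 0.04 m).
Of meter0, meter1, meter2, meter3 only 3 to 4 are there at a start; the rules pass over those that are not, and their reading is None.
At some moment in a run one of meter0, meter1, meter2, meter3 may be knocked a few centimetres aside while the robot is not near it.
It also fails if it takes over 210 s, if anything falls off the work surface, if the arm or the gripper's body presses on something with over 40 N, if the wrist force passes 120 N, or if a joint passes its speed limit or range.

ROBOT

A 6-joint arm with a two-finger parallel gripper is mounted at the origin on the work surface. World frame = base frame: x ahead of the robot, y to its left, z up, the work surface at z = 0. Lengths are in mm, angles in rad, forces in N, time in s.
With the tool pointing down it reaches from about 300 to 775 mm from the base axis. Payload 14.6 kg.
Tool frame: the origin (TCP) lies midway between the tips of the shut fingers; the grasp point (between the pads) lies 19 mm behind it; z points along the fingers, y is the line along which they close (so a half turn about z gives the same grasp; the last joint's range is limited). The gripper opens to 85 mm and grips with 20 to 120 N. Pads are 22 mm wide; open, the fingers measure 114 mm over their backs; the gripper's body (76 mm by 85 mm) begins 54 mm behind the grasp point. The pads swing forward as they close: fully open they stand 13 mm farther back than shut.
Start: joints at [-1.224, 0.3, 1.521, -0, 1.321, -0.067], TCP at [221.143, -503.573, 231.281] pointing down, gripper open.
Joint ranges: [-3.03, 3.03], [-0.79, 2.21], [0.23, 2.52], [-1.04, 4.18], [0, 3.07], [-2.55, 2.55]. Speed limits (rad/s): [2.22, 2.22, 2.57, 3.14, 3.14, 3.14].

INTERFACE

Orientations are given as a unit quaternion [w, x, y, z].
In Python, from station import manip, imaging gives the robot as it stands.
- The arm moves only by the shell command python3 -m crank 'ROWS'. ROWS is JSON, a list that holds one entry, the list of rows, each a list of 7 numbers: the opening, from -1 (shut) to 1 (fully open), then the shift along the world's x, y, z in m, then the turn, a rotation vector about the world's x, y, z in rad. A call has exactly 8 rows; each row is the pose to reach, as a shift and turn from the pose commanded when the call began; what a row does not reach only later rows make up. A row lasts 1/10 s, in which the tool goes at most 50 mm and 8.59 degrees, less where a joint would pass 70% of its speed; a pose out of reach is approached as far as the arm can. A call with a gripper value outside its range is refused whole. The fingers move at their own pace and stop on an object; the grip force is fixed at half the most. Time passes only in rows, so rows that repeat a pose let the fingers close, or fill a call up. It gives the time, the measured TCP pose, the force, the opening and the grip force at its end, in the units of the state.
- manip.state(): the state, without advancing time (a new reading comes with each control period).
- imaging.read_camera(name): name is "scene" or "top"; returns a dict with "image" (480x640x3 uint8, blue, green, red), "range_z" (480x640 float32, mm along the optical axis (not along the pixel's ray), 0 where there is no reading), "K" (3x3 intrinsics, pixels), "pose" (4x4, takes a point from camera to world coordinates). Camera axes: x right, y up, looking along -z (the intrinsics and any distortion apply to the point x, -y, -z); pixel columns grow to the right and rows downward; lengths in mm; the calibration is good to about 2 mm. A picture is of the moment at which its call begins.
- manip.hand_in(): hands the job in; it is judged then, once.
The state is a dict: "time_s": time; "qpos": joint angles; "joint_vel": joint speeds; "effort": joint torques, N m; "tool_pos": TCP position; "tool_rot": TCP orientation; "force": force on the tool from outside, world axes, zero at the start; "ft_torque": the same for the moment, N m; "finger_gap": finger opening in mm; "finger_force": force on a finger pad.
Only numpy, scipy, OpenCV 4.12 (cv2) and the standard library are available. Lean on these libraries where they do the work, as an engineer would, in place of code of your own. Each camera call takes 0.05 s, during which the arm holds its last target. There are 200 camera calls.

## Working session

There is one attempt and no reset: what is moved stays moved. The work goes in short steps, Python scripts to look and compute and a shell command to move; the robot and the scene stay as the last step left them, time stands still between calls to the robot, and variables do not carry over. Pictures are saved under pics/ and viewed, at most 14 in all, crops included, and the job is handed in when it is done.

```bash
mkdir -p pics
cat > h.py <<'E'
import numpy as np, cv2
from station import manip, imaging
def cap(tag):
    for n in ("scene","top"):
        c=imaging.read_camera(n); np.savez(f"{tag}_{n}.npz",**c); cv2.imwrite(f"pics/{tag}_{n}.png",c["image"])
def load(tag,n): return dict(np.load(f"{tag}_{n}.npz"))
def pts(c):
    v,u=np.mgrid[0:480,0:640]; K=c["K"]; z=c["range_z"].astype(float)
    P=np.stack([(u-K[0,2])/K[0,0]*z,-(v-K[1,2])/K[1,1]*z,-z],-1)
    W=P@c["pose"][:3,:3].T+c["pose"][:3,3]; W[z<=0]=np.nan; return W
def proj(c,p):
    q=np.linalg.inv(c["pose"])@np.r_[p,1]; K=c["K"]
    return K[0,0]*q[0]/-q[2]+K[0,2], K[1,1]*-q[1]/-q[2]+K[1,2]
E
python3 - <<'E'
from h import *
cap("a"); s=manip.state(); print(s)
for n in("scene","top"):
    c=load("a",n); print(c["K"],c["pose"].round(3),list(c.keys()))
E
```

```text
{'time_s': 0.1, 'qpos': array([-1.22357800e+00,  3.00403486e-01,  1.52152747e+00,  2.95675262e-05,
        1.32072040e+00, -6.66205323e-02]), 'joint_vel': array([ 0.00146887, -0.00149059, -0.00242193, -0.00110726,  0.00042125,
       -0.00027709]), 'effort': array([ 9.78338030e-04, -5.44376743e+01, -3.62372053e+01, -6.46477338e-05,
        3.03884197e-03, -1.49050760e-05]), 'tool_pos': array([ 221.0892032 , -503.36925472,  230.78108972]), 'tool_rot': array([-5.26150057e-04,  9.78669064e-01,  2.05442405e-01, -5.98423818e-05]), 'force': array([-0.09501085, -0.1807629 ,  0.416099  ]), 'ft_torque': array([-0.00433238, -0.04715532,  0.03660089]), 'finger_force': 0.0, 'finger_gap': 85.05302286702158}
[[504.62890717   0.         322.63611715]
 [  0.         504.62890717 242.86646988]
 [  0.           0.           1.        ]] [[-6.480000e-01 -4.770000e-01  5.940000e-01  1.352012e+03]
 [ 7.620000e-01 -4.120000e-01  5.000000e-01  6.511320e+02]
 [ 6.000000e-03  7.760000e-01  6.310000e-01  9.618700e+02]
 [ 0.000000e+00  0.000000e+00  0.000000e+00  1.000000e+00]] ['image', 'range_z', 'K', 'pose']
[[441.6975786    0.         330.4479283 ]
 [  0.         441.6975786  245.87704364]
 [  0.           0.           1.        ]] [[ 8.000000e-03  9.940000e-01 -1.100000e-01  4.249460e+02]
 [-1.000000e+00  1.000000e-02  1.200000e-02 -1.210000e+00]
 [ 1.300000e-02  1.100000e-01  9.940000e-01  1.349097e+03]
 [ 0.000000e+00  0.000000e+00  0.000000e+00  1.000000e+00]] ['image', 'range_z', 'K', 'pose']
```

View pics/a_scene.png

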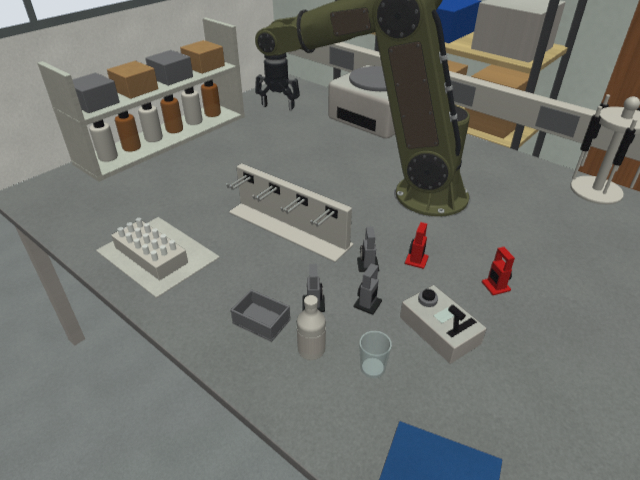

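View pics/a_top.png

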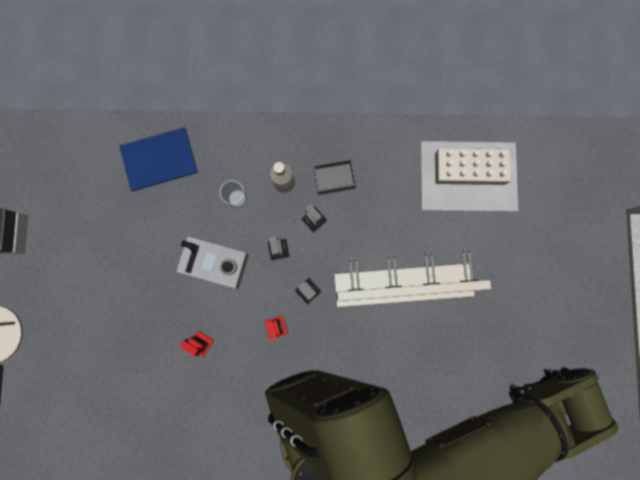

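Three grey meters stand on the bench, around top pixels (314,218), (278,248) and (307,290). All prong pairs are empty, so meter3 is absent. The rail's prongs point to world +x, and the unit is at (212,262), button (229,267), lever (188,255). I'll take enlarged crops next.

Run:
```python
from h import *
c=load("a","top"); i=c["image"]
a=cv2.resize(i[190:310,165:325],None,fx=5,fy=5,interpolation=cv2.INTER_CUBIC); cv2.imwrite("pics/b1.png",a)
s=load("a","scene")["image"]; cv2.imwrite("pics/b2.png",cv2.resize(s[215:355,290:490],None,fx=4,fy=4,interpolation=cv2.INTER_CUBIC))
W=pts(c)
def seg(name,m):
    p=W[m]; p=p[np.isfinite(p[:,0])]; r=cv2.minAreaRect(p[:,:2].astype(np.float32)); print(name,len(p),np.round(r[0]),np.round(r[1]),round(r[2],1),"zmax",np.nanmax(p[:,2]).round(1))
def box(u0,v0,u1,v1,zlo,zhi):
    m=np.zeros(W.shape[:2],bool); m[v0:v1,u0:u1]=True; return m&(W[...,2]>zlo)&(W[...,2]<zhi)
for n,b in dict(mA=(298,200,330,235),mB=(264,232,292,263),mC=(294,274,324,306)).items():
    seg(n+" all",box(*b,4,200)); seg(n+" top",box(*b,100,200)); seg(n+" body",box(*b,60,95))
seg("unit",box(170,230,255,295,45,70)); seg("btn",box(215,250,245,280,80,95)); seg("lever",box(170,230,210,280,100,170))
seg("panel",box(330,260,500,310,130,165)); seg("prongs",box(340,240,480,283,120,160))
for k,x in enumerate((354,392,430,466)): seg("pr%d"%k,box(x-12,240,x+12,281,125,160))
seg("bottle",box(262,155,300,195,20,250));seg("box",box(308,155,362,198,20,100));seg("beak",box(210,170,252,212,10,150))
```

```text
mA all 466 [663.  36.] [106.  96.] 0.5 zmax 129.3
mA top 135 [657.  34.] [49. 20.] 42.7 zmax 129.3
mA body 102 [654.  36.] [46. 39.] 43.7 zmax 93.7
mB all 437 [569. 145.] [93. 83.] 0.9 zmax 128.9
mB top 135 [563. 142.] [49. 20.] 11.7 zmax 128.9
mB body 100 [562. 138.] [45. 40.] 15.9 zmax 92.0
mC all 432 [440.  48.] [93. 88.] 0.5 zmax 126.9
mC top 131 [438.  50.] [48. 20.] 43.0 zmax 126.9
mC body 95 [441.  48.] [46. 39.] 45.4 zmax 85.5
unit 2057 [518. 332.] [182. 111.] 74.6 zmax 69.8
btn 101 [503. 277.] [32. 31.] 46.7 zmax 92.8
lever 97 [559. 377.] [38. 20.] 74.4 zmax 145.7
panel 2040 [ 481. -240.] [108. 419.] 4.7 zmax 157.4
prongs 696 [ 507. -244.] [ 94. 353.] 0.9 zmax 153.8
pr0 120 [497. -81.] [64. 23.] 5.0 zmax 147.5
pr1 141 [ 502. -185.] [72. 24.] 4.2 zmax 151.1
pr2 156 [ 507. -290.] [81. 24.] 5.5 zmax 149.2
pr3 192 [ 512. -398.] [88. 39.] 0.2 zmax 149.8
bottle 557 [768. 127.] [59. 65.] 18.4 zmax 175.4
box 410 [787. -27.] [ 86. 120.] 10.9 zmax 56.7
beak 438 [747. 277.] [127.  70.] 10.9 zmax 96.2
```

View pics/b1.png

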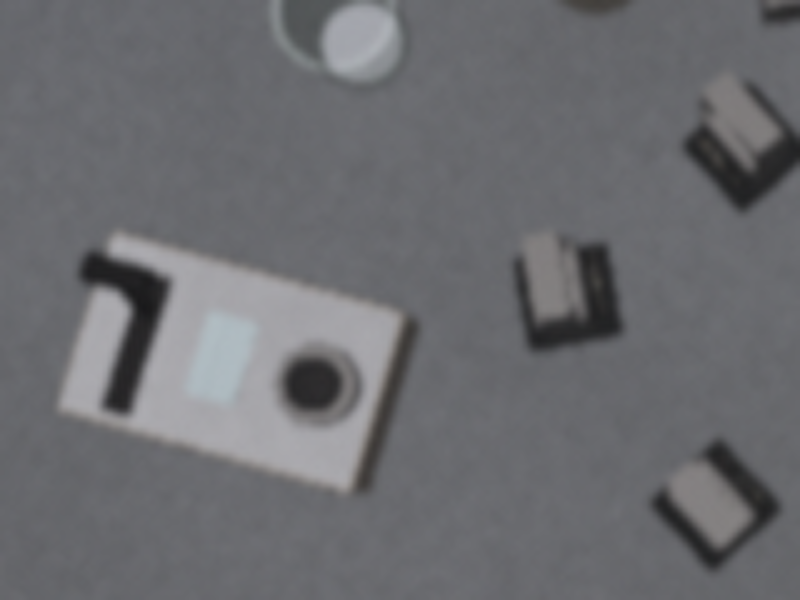

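View pics/b2.png

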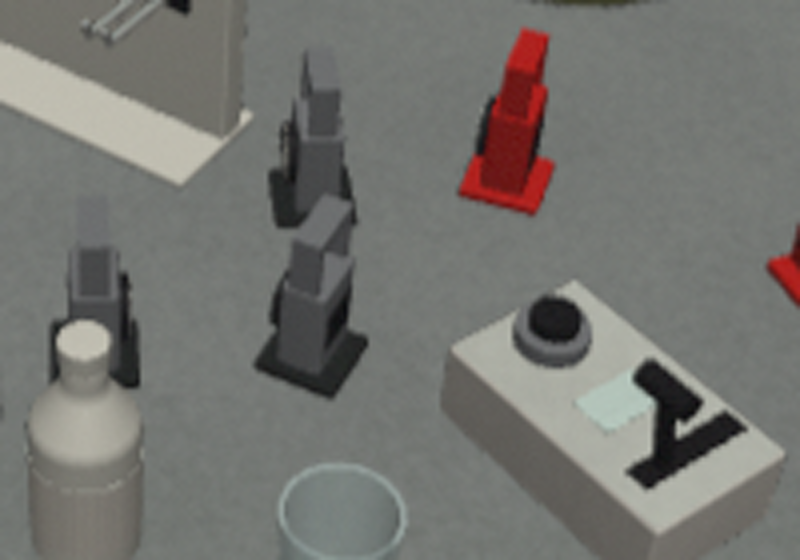

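Dial sides, read from the bezels: B and C face roughly -y, A faces +y/-x. Next I'll check these against the point cloud and fit the rail's front face.

```bash
cat >> h.py <<'E'
def meters(tag,guess):
    "refine (x,y,dial angle deg) of standing meters from both clouds"
    P=np.vstack([pts(load(tag,n)).reshape(-1,3) for n in("scene","top")]); T=pts(load(tag,"top")).reshape(-1,3)
    for k,(x,y,a) in guess.items():
        d=np.linalg.norm(T[:,:2]-[x,y],axis=1); q=T[(d<45)&(T[:,2]>108)&(T[:,2]<140)]
        r=cv2.minAreaRect(q[:,:2].astype(np.float32)); b=cv2.boxPoints(r); e=b[1]-b[0] if r[1][0]*0+np.linalg.norm(b[1]-b[0])>np.linalg.norm(b[2]-b[1]) else b[2]-b[1]
        yaw=np.degrees(np.arctan2(e[1],e[0])); f=[yaw+90,yaw-90]; dial=min(f,key=lambda t:abs((t-a+180)%360-180)); dial=(dial+180)%360-180
        n=np.r_[np.cos(np.radians(dial)),np.sin(np.radians(dial))]
        d=np.linalg.norm(P[:,:2]-r[0],axis=1); m=P[(d<34)&(P[:,2]>35)&(P[:,2]<75)]; t=(m[:,:2]-r[0])@n
        print(k,np.round(r[0],1),np.round(r[1]),"dial",round(dial,1),"body ext",np.percentile(t,[2,98]).round(1),"ztop",np.median(q[:,2]).round(1))
E
python3 - <<'E'
from h import *
meters("a",dict(A=(657,34,133),B=(563,142,-78),C=(438,50,-47)))
S=pts(load("a","scene")); T=pts(load("a","top"))
def cl(W,x0,x1,y0,y1,z0,z1):
    p=W.reshape(-1,3); return p[(p[:,0]>x0)&(p[:,0]<x1)&(p[:,1]>y0)&(p[:,1]<y1)&(p[:,2]>z0)&(p[:,2]<z1)]
p=cl(T,400,520,-470,-20,145,162); r=cv2.minAreaRect(p[:,:2].astype(np.float32)); print("paneltop",len(p),r, np.median(p[:,2]))
for n,W in(("S",S),("T",T)):
    p=cl(W,420,520,-430,-50,30,115) ; 
    if len(p)>50:
        v=cv2.fitLine(p[:,:2].astype(np.float32),cv2.DIST_HUBER,0,.01,.01).ravel(); print(n,len(p),v,np.degrees(np.arctan2(v[1],v[0])))
    q=cl(W,490,620,-440,-40,122,160); h,e=np.histogram(q[:,1],bins=range(-440,-40,8)); print(n,len(q),[(int(e[i]),int(h[i]),int(np.nanmax(q[(q[:,1]>=e[i])&(q[:,1]<e[i+1]),0]))) for i in range(len(h)) if h[i]>3])
print("unit z",np.median(cl(T,480,560,300,340,50,75)[:,2]),"bench",np.median(cl(T,450,550,180,220,-10,10)[:,2]))
E
```

```text
A [656.8  34.4] [49. 20.] dial 132.7 body ext [-15.4  23.5] ztop 122.1
B [563.6 141.7] [48. 20.] dial -77.5 body ext [-17.9  22.5] ztop 122.4
C [438.1  50.1] [48. 20.] dial -47.0 body ext [-15.2  23.5] ztop 122.3
paneltop 1434 ((442.19659423828125, -242.96051025390625), (29.357213973999023, 418.60784912109375), 4.955819129943848) 149.92664536191683
S 1862 [ 8.7469071e-02 -9.9616724e-01  4.5172632e+02 -2.2558900e+02] -84.98197
S 309 [(-408, 24, 556), (-400, 20, 558), (-392, 21, 553), (-384, 25, 558), (-304, 23, 548), (-296, 17, 550), (-288, 21, 541), (-280, 20, 548), (-200, 11, 537), (-192, 26, 539), (-184, 10, 534), (-176, 24, 538), (-96, 6, 528), (-88, 27, 530), (-80, 6, 500), (-72, 27, 530)]
T 416 [(-408, 48, 553), (-400, 19, 556), (-392, 45, 552), (-384, 22, 555), (-304, 37, 546), (-296, 17, 546), (-288, 33, 546), (-280, 22, 546), (-200, 20, 534), (-192, 28, 537), (-184, 23, 537), (-176, 24, 536), (-96, 17, 528), (-88, 22, 528), (-80, 19, 528), (-72, 19, 528)]
unit z 61.01297268441817 bench 0.4503568469549464
```

```bash
python3 -m crank '[[[-1,0.05,0.14,0,0,0,0.5],[-1,0.1,0.28,0,0,0,1.0],[-1,0.1,0.28,0,0,0,1.0],[-1,0.1,0.28,0,0,0,1.0],[-1,0.1,0.28,0,0,0,1.0],[-1,0.1,0.28,0,0,0,1.0],[-1,0.1,0.28,0,0,0,1.0],[-1,0.1,0.28,0,0,0,1.0]]]'
python3 -m crank '[[[-1,0.1,0.28,0,0,0,1.0],[-1,0.1,0.28,0,0,0,1.0],[-1,0.1,0.28,0,0,0,1.0],[-1,0.1,0.28,0,0,0,1.0],[-1,0.1,0.28,0,0,0,1.0],[-1,0.1,0.28,0,0,0,1.0],[-1,0.1,0.28,0,0,0,1.0],[-1,0.1,0.28,0,0,0,1.0]]]'
python3 -m crank '[[[-1,0.082,0.222,0,0,0,0.459],[-1,0.082,0.222,0,0,0,0.459],[-1,0.082,0.222,0,0,0,0.459],[-1,0.082,0.222,0,0,0,0.459],[-1,0.082,0.222,0,0,0,0.459],[-1,0.082,0.222,-0.1,0,0,0.459],[-1,0.082,0.222,-0.1,0,0,0.459],[-1,0.082,0.222,-0.1,0,0,0.459]]]'
```

```text
time_s: 0.9
tool_pos: [321.5, -222.7, 231.4]
tool_rot: [0.0, 0.759, 0.651, -0.0]
force: [-0.3, 0.1, -0.7]
finger_gap: -0.2
finger_force: 0.0
time_s: 1.7
tool_pos: [421.4, 56.6, 230.8]
tool_rot: [-0.001, 0.356, 0.934, -0.0]
force: [0.0, -0.5, -0.6]
finger_gap: -0.0
finger_force: 0.0
time_s: 2.5
tool_pos: [501.1, 275.6, 125.1]
tool_rot: [-0.005, 0.137, 0.99, -0.003]
force: [-0.8, -0.3, -0.1]
finger_gap: 0.1
finger_force: 0.0
```

```bash
python3 -m crank '[[[-1,0,0,-0.02,0,0,0],[-1,0,0,-0.035,0,0,0],[-1,0,0,-0.041,0,0,0],[-1,0,0,-0.044,0,0,0],[-1,0,0,-0.047,0,0,0],[-1,0,0,-0.049,0,0,0],[-1,0,0,-0.05,0,0,0],[-1,0,0,-0.05,0,0,0]]]'
python3 - <<'E'
from h import *
cap("c"); T=pts(load("c","top")).reshape(-1,3)
q=T[(np.hypot(T[:,0]-490,T[:,1]-397)<25)&(T[:,2]>95)&(T[:,2]<125)]; print(len(q),q.mean(0) if len(q) else 0)
q=T[(np.hypot(T[:,0]-559,T[:,1]-377)<25)&(T[:,2]>115)&(T[:,2]<150)]; print(len(q),q.mean(0) if len(q) else 0)
E
```

```text
time_s: 3.3
tool_pos: [503.5, 278.5, 81.8]
tool_rot: [0.001, 0.134, 0.991, 0.0]
force: [1.1, -2.7, 3.7]
finger_gap: 0.2
finger_force: 2.0
0 0
0 0
```

```bash
python3 -m crank '[[[-1,0,0,-0.001,0,0,0],[-1,0,0,-0.002,0,0,0],[-1,0,0,-0.0025,0,0,0],[-1,0,0,-0.0025,0,0,0],[-1,0,0,-0.0025,0,0,0],[-1,0,0,-0.0025,0,0,0],[-1,0,0,-0.0025,0,0,0],[-1,0,0,-0.0025,0,0,0]]]'
python3 - <<'E'
from h import *
cap("d"); s=load("d","scene")["image"]; cv2.imwrite("pics/d1.png",cv2.resize(s[215:365,300:500],None,fx=4,fy=4))
E
```

```text
time_s: 4.2
tool_pos: [503.7, 278.6, 79.9]
tool_rot: [0.001, 0.134, 0.991, 0.0]
force: [-0.5, -3.5, 14.3]
finger_gap: -0.2
finger_force: 7.0
```

View pics/d1.png

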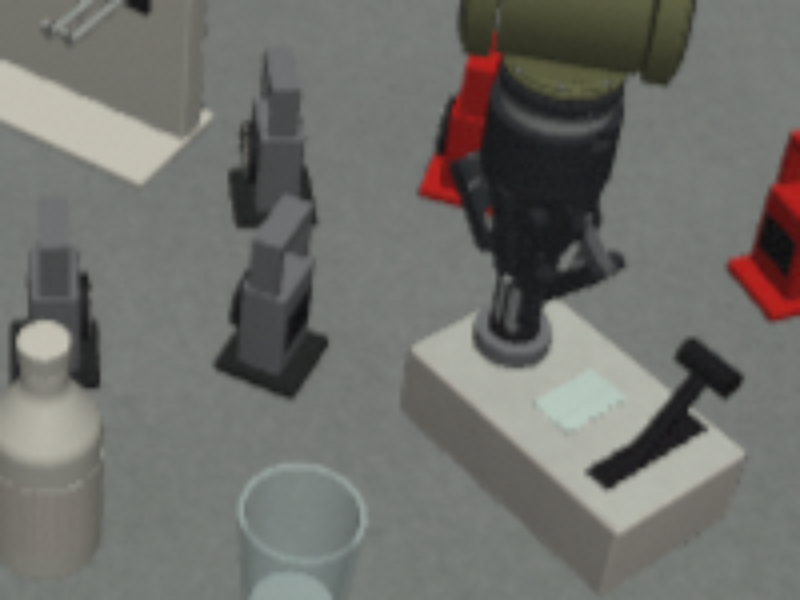

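The lever has dropped; its cross bar sits at crop (710,365), i.e. scene pixel (477,306), and the button is fully pressed. I'll lift off and open next.

```bash
python3 - <<'E'
from h import *
S=pts(load("d","scene"))[296:318,466:488].reshape(-1,3); q=S[S[:,2]>95]; r=cv2.minAreaRect(q[:,:2].astype(np.float32)); print(len(q),q.mean(0),r,np.percentile(q[:,2],[5,95]))
E
python3 -m crank '[[[-1,0,0,0.05,0,0,0],[-1,0,0,0.08,0,0,0],[1,-0.005,0.05,0.08,0,0,0],[1,-0.01,0.1,0.08,0,0,0],[1,-0.013,0.119,0.08,0,0,0],[1,-0.013,0.119,0.08,0,0,0],[1,-0.013,0.119,0.08,0,0,0],[1,-0.013,0.119,0.08,0,0,0]]]'
```

```text
159 [495.70361782 397.770358   108.48554805] ((497.6071472167969, 395.04766845703125), (38.3127326965332, 29.010345458984375), 79.10408782958984) [ 97.77007431 115.74875013]
time_s: 5.1
tool_pos: [490.3, 396.4, 158.5]
tool_rot: [-0.0, 0.134, 0.991, -0.0]
force: [0.4, 1.0, 0.5]
finger_gap: 84.6
finger_force: 0.0
```

```bash
python3 -m crank '[[[1,0,0,-0.035,0,0,0],[1,0,0,-0.06,0,0,0],[1,0,0,-0.069,0,0,0],[-1,0,0,-0.069,0,0,0],[-1,0,0,-0.069,0,0,0],[-1,0,0,-0.069,0,0,0],[-1,0,0,-0.069,0,0,0],[-1,0,0,-0.069,0,0,0]]]'
```

```text
time_s: 5.9
tool_pos: [490.3, 396.4, 91.7]
tool_rot: [0.0, 0.134, 0.991, -0.001]
force: [-8.2, -14.2, 13.8]
finger_gap: 34.5
finger_force: 59.4
```

```bash
python3 -m crank '[[[-1,0.0055,-0.0015,0.0055,0,0,0],[-1,0.0116,-0.0032,0.0105,0,0,0],[-1,0.0181,-0.005,0.0148,0,0,0],[-1,0.025,-0.0069,0.0184,0,0,0],[-1,0.0321,-0.0089,0.0213,0,0,0],[-1,0.0395,-0.0109,0.0235,0,0,0],[-1,0.0471,-0.013,0.0248,0,0,0],[-1,0.0549,-0.0151,0.0254,0,0,0]]]'
python3 -m crank '[[[-1,0.0077,-0.0021,0.0001,0,0,0],[-1,0.0153,-0.0043,-0.0013,0,0,0],[-1,0.0153,-0.0043,-0.0013,0,0,0],[-1,0.0153,-0.0043,-0.0013,0,0,0],[1,0.0153,-0.0043,-0.0013,0,0,0],[1,0.0153,-0.0043,-0.0013,0,0,0],[1,0.0153,-0.0043,-0.0013,0,0,0],[1,0.0153,-0.0043,-0.0013,0,0,0]]]'
python3 -m crank '[[[1,0,0,0.04,0,0,0],[1,0,0,0.08,0,0,0],[1,0,0,0.1,0,0,0],[1,0,0,0.1,0,0,0],[1,-0.05,-0.05,0.1,0,0,0],[1,-0.1,-0.1,0.1,0,0,0],[1,-0.12,-0.12,0.1,0,0,0],[1,-0.12,-0.12,0.1,0,0,0]]]'
python3 - <<'E'
from h import *
cap("e"); s=load("e","scene")["image"]; cv2.imwrite("pics/e1.png",cv2.resize(s[195:365,290:500],None,fx=3,fy=3))
meters("e",dict(A=(657,34,133),B=(563,142,-78),C=(438,50,-47)))
E
```

```text
time_s: 6.7
tool_pos: [544.3, 381.3, 115.0]
tool_rot: [-0.002, 0.134, 0.991, -0.001]
force: [-7.0, -7.4, -3.0]
finger_gap: 34.7
finger_force: 59.9
time_s: 7.5
tool_pos: [560.4, 378.2, 114.3]
tool_rot: [0.0, 0.134, 0.991, 0.0]
force: [-0.8, -0.2, -0.1]
finger_gap: 85.3
finger_force: 0.0
time_s: 8.3
tool_pos: [437.6, 255.8, 212.9]
tool_rot: [-0.001, 0.134, 0.991, -0.001]
force: [0.9, 0.6, -0.6]
finger_gap: 85.5
finger_force: 0.0
A [656.6  34.5] [48. 20.] dial 131.4 body ext [-15.1  23.1] ztop 122.4
B [563.4 141.9] [49. 20.] dial -78.6 body ext [-17.5  22.6] ztop 122.6
C [438.2  50.1] [48. 20.] dial -47.0 body ext [-15.1  23.4] ztop 122.1
```

View pics/e1.png

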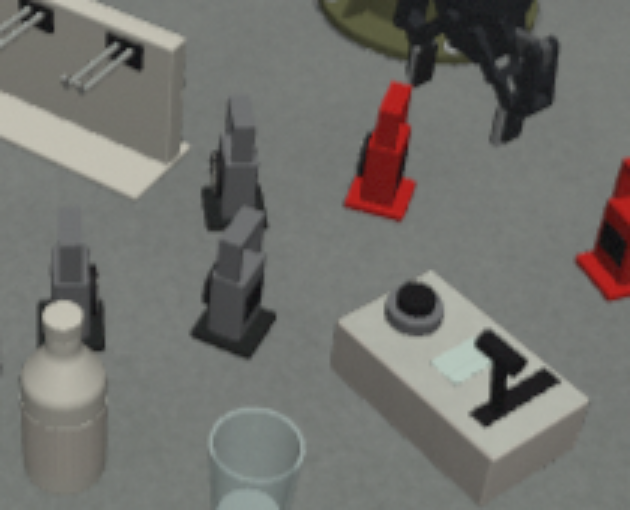

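The lever is up again at crop (500,350), and all three meters stand where they were. Meter C goes first.

```bash
python3 -m crank '[[[1,-0.002,-0.208,0,0,0,-0.5515],[1,-0.002,-0.208,0,0,0,-0.5515],[1,-0.002,-0.208,0,0,0,-0.5515],[1,-0.002,-0.208,0,0,0,-0.5515],[1,-0.002,-0.208,0,0,0,-0.5515],[1,-0.002,-0.208,0,0,0,-0.5515],[1,-0.002,-0.208,-0.02,0,0,-0.5515],[1,-0.002,-0.208,-0.04,0,0,-0.5515]]]'
python3 -m crank '[[[1,0,0,-0.04,0,0,0],[1,0,0,-0.08,0,0,0],[1,0,0,-0.1,0,0,0],[1,0,0,-0.1,0,0,0],[-1,0,0,-0.1,0,0,0],[-1,0,0,-0.1,0,0,0],[-1,0,0,-0.1,0,0,0],[-1,0,0,-0.1,0,0,0]]]'
```

```text
time_s: 9.2
tool_pos: [438.9, 51.4, 173.3]
tool_rot: [0.0, 0.398, 0.918, 0.0]
force: [0.5, -1.7, 0.1]
finger_gap: 85.3
finger_force: 0.0
time_s: 10.0
tool_pos: [438.9, 50.1, 75.1]
tool_rot: [0.001, 0.399, 0.917, 0.0]
force: [-2.9, -0.6, 5.2]
finger_gap: 47.6
finger_force: 60.4
```

```bash
python3 -m crank '[[[-1,0,0,0.03,0,0,0],[-1,0,0,0.07,0,0,0],[-1,0,0,0.115,0,0,0],[-1,0,0,0.155,0,0,0],[-1,0,0,0.175,0,0,0.1],[-1,0,0,0.175,0,0,0.2],[-1,0.01,-0.022,0.175,0,0,0.3],[-1,0.025,-0.053,0.175,0,0,0.4]]]'
python3 -m crank '[[[-1,0.018,-0.042,0,0,0,0.1],[-1,0.036,-0.084,0,0,0,0.2],[-1,0.054,-0.126,0,0,0,0.3],[-1,0.072,-0.168,0,0,0,0.4],[-1,0.09,-0.21,0,0,0,0.5076],[-1,0.108,-0.25,0,0,0,0.5076],[-1,0.12,-0.28,0,0,0,0.5076],[-1,0.12,-0.28,0,0,0,0.5076]]]'
python3 -m crank '[[[-1,0,0,-0.02,0,0,0],[-1,0,0,-0.05,0,0,0],[-1,0,0,-0.08,0,0,0],[-1,0,0,-0.11,0,0,0],[-1,0,0,-0.125,0,0,0],[-1,0,0,-0.134,0,0,0],[-1,0,0,-0.134,0,0,0],[-1,0,0,-0.134,0,0,0]]]'
python3 - <<'E'
from h import *
cap("f"); c=load("f","scene"); u,v=map(int,proj(c,(570,-285,100))); print(u,v)
cv2.imwrite("pics/f1.png",cv2.resize(c["image"][v-70:v+70,u-90:u+90],None,fx=4,fy=4,interpolation=cv2.INTER_CUBIC))
E
```

```text
time_s: 10.8
tool_pos: [463.3, -2.8, 249.9]
tool_rot: [0.001, 0.206, 0.979, 0.0]
force: [0.1, -0.1, -2.9]
finger_gap: 47.7
finger_force: 63.4
time_s: 11.6
tool_pos: [583.4, -286.2, 248.1]
tool_rot: [-0.0, -0.042, 0.999, -0.0]
force: [-0.1, 0.8, -3.5]
finger_gap: 47.7
finger_force: 63.7
time_s: 12.4
tool_pos: [583.9, -283.2, 116.4]
tool_rot: [0.001, -0.044, 0.999, -0.001]
force: [-0.3, 0.1, -2.9]
finger_gap: 47.4
finger_force: 63.7
250 211
```

View pics/f1.png

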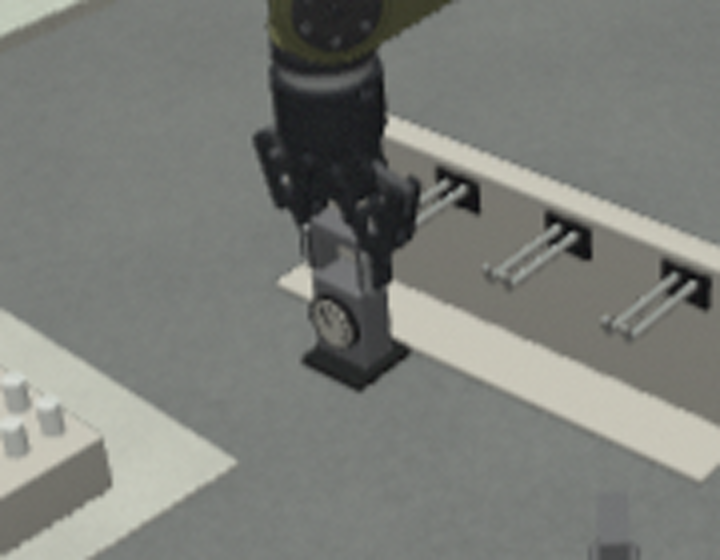

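The meter is held upright with its dial outward, at crop (333,318), in front of pair 1. I'll slide it in.

```bash
python3 -m crank '[[[-1,-0.005,-0.0004,0,0,0,0],[-1,-0.015,-0.0013,0,0,0,0],[-1,-0.025,-0.0022,0,0,0,0],[-1,-0.035,-0.0031,0,0,0,0],[-1,-0.045,-0.0039,0,0,0,0],[-1,-0.055,-0.0048,0,0,0,0],[-1,-0.065,-0.0057,0,0,0,0],[-1,-0.07,-0.0061,0,0,0,0]]]'
python3 -m crank '[[[-1,0,0,-0.004,0,0,0],[-1,0,0,-0.008,0,0,0],[-1,0,0,-0.012,0,0,0],[-1,0,0,-0.016,0,0,0],[-1,0,0,-0.018,0,0,0],[-1,0,0,-0.019,0,0,0],[-1,0,0,-0.019,0,0,0],[-1,0,0,-0.019,0,0,0]]]'
```

```text
time_s: 13.3
tool_pos: [512.4, -289.2, 115.0]
tool_rot: [-0.0, -0.043, 0.999, 0.0]
force: [-0.0, -0.5, -3.3]
finger_gap: 47.4
finger_force: 63.8
time_s: 14.1
tool_pos: [513.7, -289.0, 97.6]
tool_rot: [0.0, -0.044, 0.999, -0.0]
force: [-9.5, 6.0, 17.8]
finger_gap: 47.4
finger_force: 65.8
```

```bash
python3 -m crank '[[[-1,0,0,0.001,0,0,0],[-1,0,0,0.001,0,0,0],[1,0,0,0.001,0,0,0],[1,0,0,0.001,0,0,0],[1,0,0,0.001,0,0,0],[1,0,0,0.02,0,0,0],[1,0,0,0.06,0,0,0],[1,0,0,0.1,0,0,0]]]'
python3 -m crank '[[[1,0.02,0.1,0.02,0,0,0],[1,0.02,0.1,0.02,0,0,0],[1,0.02,0.1,0.02,0,0,0],[1,0.02,0.1,0.02,0,0,0],[1,0.02,0.1,0.02,0,0,0],[1,0.02,0.1,0.02,0,0,0],[1,0.02,0.1,0.02,0,0,0],[1,0.02,0.1,0.02,0,0,0]]]'
python3 - <<'E'
from h import *
cap("g"); c=load("g","scene"); u,v=map(int,proj(c,(530,-285,90))); print(u,v)
cv2.imwrite("pics/g1.png",cv2.resize(c["image"][v-60:v+60,u-80:u+80],None,fx=4,fy=4,interpolation=cv2.INTER_CUBIC))
meters("g",dict(A=(657,34,133),B=(563,142,-78)))
T=pts(load("g","top")).reshape(-1,3); q=T[(np.hypot(T[:,0]-514,T[:,1]+290)<40)&(T[:,2]>140)&(T[:,2]<160)]; print(len(q),np.median(q,0),cv2.minAreaRect(q[:,:2].astype(np.float32)))
S=pts(c).reshape(-1,3); q=S[(abs(S[:,1]+287)<26)&(S[:,0]>500)&(S[:,0]<580)&(S[:,2]>12)&(S[:,2]<36)]; print(np.percentile(q[:,2],[1,5,50]),len(q))
E
```

```text
time_s: 14.9
tool_pos: [513.1, -288.9, 196.6]
tool_rot: [-0.001, -0.044, 0.999, 0.0]
force: [0.8, -0.9, 0.2]
finger_gap: 85.9
finger_force: 0.0
time_s: 15.7
tool_pos: [533.2, -189.7, 215.6]
tool_rot: [-0.0, -0.043, 0.999, 0.0]
force: [-0.0, -0.4, -0.3]
finger_gap: 85.5
finger_force: 0.0
260 208
A [656.8  34.4] [48. 20.] dial 132.7 body ext [-15.4  23.5] ztop 122.6
B [563.7 141.9] [49. 21.] dial -79.7 body ext [-17.5  22.7] ztop 122.5
23 [ 507.8855478  -269.18429879  144.63805076] ((507.7406311035156, -270.8619689941406), (13.692130088806152, 11.027764320373535), 87.15432739257812)
[19.91819296 24.0705521  30.89584314] 103
```

View pics/g1.png

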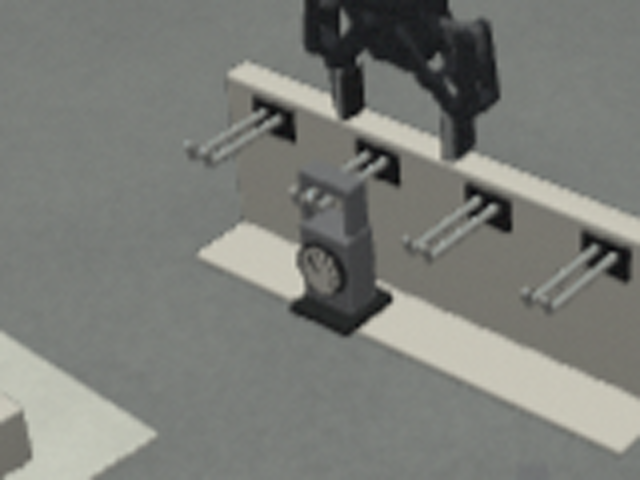

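Meter C hangs on pair 1 with its dial out, at crop (322,270). Next is B, to pair 2.

```bash
python3 -m crank '[[[1,0.003,0.033,0,0,0,-0.14],[1,0.006,0.066,0,0,0,-0.28],[1,0.009,0.099,0,0,0,-0.42],[1,0.012,0.132,0,0,0,-0.56],[1,0.015,0.165,0,0,0,-0.7],[1,0.018,0.198,0,0,0,-0.84],[1,0.021,0.231,0,0,0,-0.98],[1,0.024,0.264,0,0,0,-1.12]]]'
python3 -m crank '[[[1,0.0063,0.067,0,0,0,-0.14],[1,0.0063,0.067,0,0,0,-0.28],[1,0.0063,0.067,0,0,0,-0.337],[1,0.0063,0.067,0,0,0,-0.337],[1,0.0063,0.067,-0.01,0,0,-0.337],[1,0.0063,0.067,-0.03,0,0,-0.337],[1,0.0063,0.067,-0.045,0,0,-0.337],[1,0.0063,0.067,-0.045,0,0,-0.337]]]'
python3 -m crank '[[[1,0,0,-0.04,0,0,0],[1,0,0,-0.08,0,0,0],[1,0,0,-0.097,0,0,0],[1,0,0,-0.097,0,0,0],[-1,0,0,-0.097,0,0,0],[-1,0,0,-0.097,0,0,0],[-1,0,0,-0.097,0,0,0],[-1,0,0,-0.097,0,0,0]]]'
```

```text
time_s: 16.6
tool_pos: [557.3, 76.2, 215.9]
tool_rot: [0.0, 0.496, 0.868, 0.0]
force: [0.1, -0.7, -0.2]
finger_gap: 85.5
finger_force: 0.0
time_s: 17.4
tool_pos: [562.7, 141.1, 168.3]
tool_rot: [-0.001, 0.632, 0.775, -0.002]
force: [0.3, 0.5, 1.0]
finger_gap: 85.3
finger_force: 0.0
time_s: 18.2
tool_pos: [564.2, 142.0, 75.6]
tool_rot: [0.001, 0.632, 0.775, 0.001]
force: [-3.9, -0.4, 6.5]
finger_gap: 47.4
finger_force: 60.4
```

```bash
python3 -m crank '[[[-1,0,0,0.03,0,0,0],[-1,0,0,0.07,0,0,0],[-1,0,0,0.115,0,0,0],[-1,0,0,0.155,0,0,0.1],[-1,0,0,0.175,0,0,0.2],[-1,0,0,0.175,0,0,0.33],[-1,0,-0.03,0.175,0,0,0.47],[-1,0.0016,-0.0507,0.175,0,0,0.6]]]'
python3 -m crank '[[[-1,0.001,-0.035,0,0,0,0.13],[-1,0.002,-0.07,0,0,0,0.26],[-1,0.003,-0.105,0,0,0,0.39],[-1,0.004,-0.14,0,0,0,0.52],[-1,0.005,-0.175,0,0,0,0.65],[-1,0.006,-0.21,0,0,0,0.78],[-1,0.008,-0.245,0,0,0,0.857],[-1,0.009,-0.27,0,0,0,0.857]]]'
python3 -m crank '[[[-1,0,0,-0.01,0,0,0],[-1,0,0,-0.04,0,0,0],[-1,0,0,-0.07,0,0,0],[-1,0,0,-0.1,0,0,0],[-1,0,0,-0.125,0,0,0],[-1,0,0,-0.134,0,0,0],[-1,0,0,-0.134,0,0,0],[-1,0,0,-0.134,0,0,0]]]'
python3 -m crank '[[[-1,-0.005,-0.0004,0,0,0,0],[-1,-0.015,-0.0013,0,0,0,0],[-1,-0.025,-0.0022,0,0,0,0],[-1,-0.035,-0.0031,0,0,0,0],[-1,-0.045,-0.0039,0,0,0,0],[-1,-0.055,-0.0048,0,0,0,0],[-1,-0.065,-0.0057,0,0,0,0],[-1,-0.07,-0.0061,0,0,0,0]]]'
```

```text
time_s: 19.0
tool_pos: [565.0, 90.4, 249.7]
tool_rot: [0.0, 0.372, 0.928, 0.0]
force: [0.3, 0.2, -2.7]
finger_gap: 47.2
finger_force: 63.3
time_s: 19.8
tool_pos: [573.9, -180.8, 249.5]
tool_rot: [0.0, -0.045, 0.999, -0.0]
force: [0.3, -0.1, -2.9]
finger_gap: 47.4
finger_force: 63.4
time_s: 20.6
tool_pos: [574.8, -178.7, 116.4]
tool_rot: [0.001, -0.044, 0.999, -0.0]
force: [0.8, 0.6, -2.4]
finger_gap: 47.2
finger_force: 63.2
time_s: 21.4
tool_pos: [503.3, -185.0, 114.9]
tool_rot: [-0.0, -0.044, 0.999, 0.0]
force: [0.3, 0.1, -2.8]
finger_gap: 47.5
finger_force: 63.3
```

```bash
python3 -m crank '[[[-1,0,0,-0.004,0,0,0],[-1,0,0,-0.008,0,0,0],[-1,0,0,-0.012,0,0,0],[-1,0,0,-0.016,0,0,0],[-1,0,0,-0.018,0,0,0],[-1,0,0,-0.018,0,0,0],[-1,0,0,-0.018,0,0,0],[-1,0,0,-0.018,0,0,0]]]'
python3 -m crank '[[[-1,0,0,0,0,0,0],[1,0,0,0,0,0,0],[1,0,0,0,0,0,0],[1,0,0,0,0,0,0],[1,0,0,0,0,0,0],[1,0,0,0.02,0,0,0],[1,0,0,0.06,0,0,0],[1,0,0,0.1,0,0,0]]]'
python3 -m crank '[[[1,0.02,0.1,0.02,0,0,0],[1,0.02,0.1,0.02,0,0,0],[1,0.02,0.1,0.02,0,0,0],[1,0.02,0.1,0.02,0,0,0],[1,0.02,0.1,0.02,0,0,0],[1,0.02,0.1,0.02,0,0,0],[1,0.02,0.1,0.02,0,0,0],[1,0.02,0.1,0.02,0,0,0]]]'
python3 - <<'E'
from h import *
cap("i"); c=load("i","scene"); u,v=map(int,proj(c,(530,-220,90))); print(u,v)
cv2.imwrite("pics/i1.png",cv2.resize(c["image"][v-60:v+60,u-80:u+80],None,fx=4,fy=4,interpolation=cv2.INTER_CUBIC))
meters("i",dict(A=(657,34,133)))
E
```

```text
time_s: 22.2
tool_pos: [504.6, -184.8, 98.0]
tool_rot: [0.0, -0.044, 0.999, -0.0]
force: [-8.2, 3.0, 15.0]
finger_gap: 47.3
finger_force: 65.0
time_s: 23.0
tool_pos: [503.9, -184.7, 197.7]
tool_rot: [-0.001, -0.044, 0.999, 0.0]
force: [1.1, -0.3, 0.5]
finger_gap: 85.3
finger_force: 0.0
time_s: 23.8
tool_pos: [524.1, -85.5, 216.7]
tool_rot: [-0.0, -0.043, 0.999, 0.0]
force: [0.1, -0.8, 1.0]
finger_gap: 85.3
finger_force: 0.0
275 217
A [656.5  34.2] [48. 20.] dial 133.6 body ext [-15.8  23.4] ztop 121.5
```

View pics/i1.png

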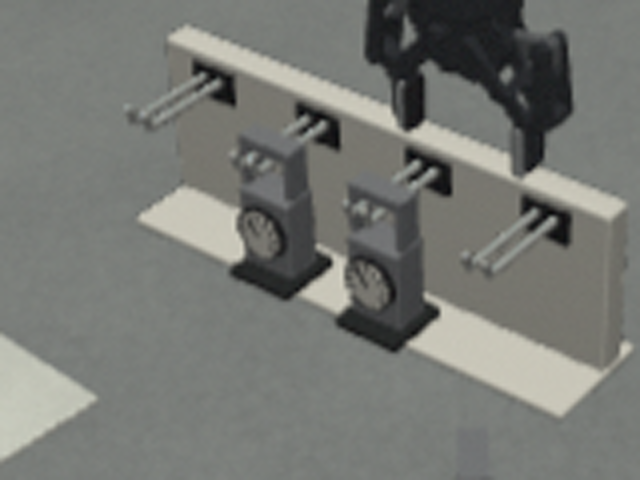

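Meter B hangs on pair 2 with its dial out, at crop (370,283). Last is A, to pair 3.

```bash
python3 -m crank '[[[1,0.022,0.02,0,0,0,-0.14],[1,0.044,0.04,0,0,0,-0.28],[1,0.066,0.06,0,0,0,-0.42],[1,0.088,0.08,0,0,0,-0.56],[1,0.11,0.1,0,0,0,-0.7],[1,0.1326,0.1193,0,0,0,-0.84],[1,0.1326,0.1193,-0.02,0,0,-0.913],[1,0.1326,0.1193,-0.04,0,0,-0.913]]]'
python3 -m crank '[[[1,0,0,-0.01,0,0,0],[1,0,0,-0.04,0,0,0],[1,0,0,-0.08,0,0,0],[1,0,0,-0.103,0,0,0],[1,0,0,-0.103,0,0,0],[-1,0,0,-0.103,0,0,0],[-1,0,0,-0.103,0,0,0],[-1,0,0,-0.103,0,0,0]]]'
```

```text
time_s: 24.7
tool_pos: [657.3, 35.0, 176.1]
tool_rot: [0.0, 0.402, 0.916, 0.0]
force: [-0.6, -0.1, 0.5]
finger_gap: 85.0
finger_force: 0.0
time_s: 25.5
tool_pos: [657.5, 34.2, 76.0]
tool_rot: [0.001, 0.401, 0.916, 0.0]
force: [-2.1, -1.1, 4.6]
finger_gap: 47.4
finger_force: 60.4
```

```bash
python3 -m crank '[[[-1,0,0,0.03,0,0,0],[-1,0,0,0.07,0,0,0],[-1,0,0,0.115,0,0,-0.1],[-1,0,0,0.155,0,0,-0.2],[-1,0,0,0.175,0,0,-0.33],[-1,-0.01,-0.01,0.175,0,0,-0.46],[-1,-0.02,-0.02,0.175,0,0,-0.6],[-1,-0.03,-0.03,0.175,0,0,-0.729]]]'
python3 -m crank '[[[-1,-0.0617,-0.0786,0,0,0,-0.14],[-1,-0.0617,-0.0786,0,0,0,-0.28],[-1,-0.0617,-0.0786,0,0,0,-0.42],[-1,-0.0617,-0.0786,0,0,0,-0.56],[-1,-0.0617,-0.0786,0,0,0,-0.7],[-1,-0.0617,-0.0786,0,0,0,-0.84],[-1,-0.0617,-0.0786,0,0,0,-0.97],[-1,-0.0617,-0.0786,0,0,0,-1.1]]]'
python3 -m crank '[[[-1,0,0,0,0,0,-0.14],[-1,0,0,0,0,0,-0.28],[-1,0,0,0,0,0,-0.4],[-1,0,0,-0.04,0,0,-0.4],[-1,0,0,-0.08,0,0,-0.4],[-1,0,0,-0.12,0,0,-0.4],[-1,0,0,-0.134,0,0,-0.4],[-1,0,0,-0.134,0,0,-0.4]]]'
python3 -m crank '[[[-1,-0.005,-0.0004,0,0,0,0],[-1,-0.015,-0.0013,0,0,0,0],[-1,-0.025,-0.0022,0,0,0,0],[-1,-0.035,-0.0031,0,0,0,0],[-1,-0.045,-0.0039,0,0,0,0],[-1,-0.055,-0.0048,0,0,0,0],[-1,-0.065,-0.0057,0,0,0,0],[-1,-0.07,-0.0061,0,0,0,0]]]'
```

```text
time_s: 26.3
tool_pos: [626.3, 4.1, 249.7]
tool_rot: [0.0, 0.703, 0.711, 0.0]
force: [-1.2, 0.2, -3.3]
finger_gap: 47.3
finger_force: 63.3
time_s: 27.1
tool_pos: [565.0, -74.2, 249.7]
tool_rot: [0.0, 0.971, 0.238, 0.0]
force: [-0.6, 0.6, -3.6]
finger_gap: 47.0
finger_force: 64.2
time_s: 27.9
tool_pos: [564.6, -74.1, 114.1]
tool_rot: [-0.0, 0.999, 0.043, -0.001]
force: [0.4, -0.5, -2.3]
finger_gap: 47.3
finger_force: 64.1
time_s: 28.7
tool_pos: [494.2, -80.4, 114.9]
tool_rot: [-0.0, 0.999, 0.043, -0.0]
force: [0.4, 0.6, -4.1]
finger_gap: 47.5
finger_force: 64.2
```

```bash
python3 -m crank '[[[-1,0,0,-0.004,0,0,0],[-1,0,0,-0.008,0,0,0],[-1,0,0,-0.012,0,0,0],[-1,0,0,-0.016,0,0,0],[-1,0,0,-0.018,0,0,0],[-1,0,0,-0.018,0,0,0],[-1,0,0,-0.018,0,0,0],[-1,0,0,-0.018,0,0,0]]]'
python3 -m crank '[[[-1,0,0,0,0,0,0],[1,0,0,0,0,0,0],[1,0,0,0,0,0,0],[1,0,0,0,0,0,0],[1,0,0,0,0,0,0],[1,0,0,0.02,0,0,0],[1,0,0,0.06,0,0,0],[1,0,0,0.1,0,0,0]]]'
python3 -m crank '[[[1,0.02,0.1,0.02,0,0,0],[1,0.02,0.15,0.05,0,0,0],[1,0.02,0.15,0.05,0,0,0],[1,0.02,0.15,0.05,0,0,0],[1,0.02,0.15,0.05,0,0,0],[1,0.02,0.15,0.05,0,0,0],[1,0.02,0.15,0.05,0,0,0],[1,0.02,0.15,0.05,0,0,0]]]'
python3 - <<'E'
from h import *
cap("j"); c=load("j","scene")
cv2.imwrite("pics/j1.png",cv2.resize(c["image"][140:380,200:500],None,fx=2.5,fy=2.5,interpolation=cv2.INTER_CUBIC))
E
```

```text
time_s: 29.5
tool_pos: [495.7, -80.3, 98.5]
tool_rot: [0.0, 0.999, 0.044, 0.001]
force: [-11.5, 1.9, 21.6]
finger_gap: 47.0
finger_force: 66.7
time_s: 30.3
tool_pos: [494.8, -80.2, 197.7]
tool_rot: [-0.0, 0.999, 0.043, -0.001]
force: [0.2, -0.4, 0.1]
finger_gap: 85.5
finger_force: 0.0
time_s: 31.1
tool_pos: [515.0, 68.6, 246.4]
tool_rot: [0.0, 0.999, 0.043, -0.0]
force: [-0.2, 0.2, -0.1]
finger_gap: 85.4
finger_force: 0.0
```

View pics/j1.png

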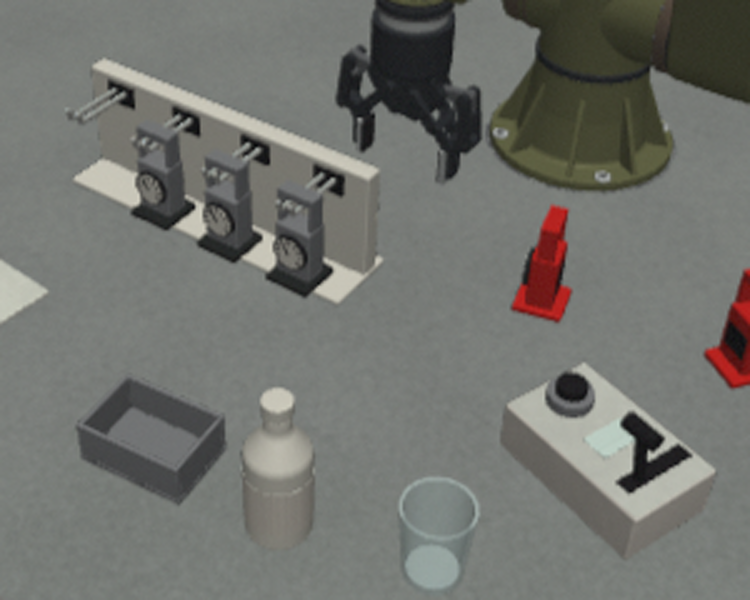

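All three meters hang with dials out, at crop (150,188), (220,218) and (290,252). The lever is up and the bystanders haven't moved. I'll let things settle, then hand in.

```bash
for i in 1 2 3; do python3 -m crank '[[[1,0,0,0,0,0,0],[1,0,0,0,0,0,0],[1,0,0,0,0,0,0],[1,0,0,0,0,0,0],[1,0,0,0,0,0,0],[1,0,0,0,0,0,0],[1,0,0,0,0,0,0],[1,0,0,0,0,0,0]]]' | head -1; done
python3 - <<'E'
from h import *
cap("k"); a=load("j","scene")["image"].astype(int); b=load("k","scene")["image"].astype(int); print(abs(a-b)[150:270,220:360].max())
print(manip.hand_in())
E
```

```text
time_s: 32.0
time_s: 32.8
time_s: 33.6
62
the job is handed in; nothing more can be done
None
```

The safety switch was tested and its lever put back up; the three meters present (meter3 was absent) hang on pairs 1, 2 and 3 with dials outward, and the job was handed in at about 34 s, with no verdict returned; between the last two pictures some pixels around the meters had changed, and I didn't check whether that was leftover swing.

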